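# Press the carburettor slides home in firing order

## Task

The four brass slides in the carburettor bank stand raised and must be checked for free travel. Counting them 1 to 4 from the end with the coil spring, gently press each one down from above with a fingertip until it is fully home, in the firing order 1, 2, 4, 3. Do not pull a slide up or knock the bank, and leave the loose parts around it where they lie.

Things in the scene. Friction and masses are not known exactly. Their poses are not given: they have to be found in the camera images.
- bank: carburettor bank, fixed, turned any way round: four grey metal carburettors in a row under a rail 276 mm long (own x), 62 wide, top 67 above the bench; collar 44 dia., 8 high round each slide. Origin under centre. Slides 1-4 at own x -105, -35, 35, 105 mm, y 0. Beyond the rail at own -x (number 1 end) a dark coil spring 24 thick, 90 long lies crosswise; other end plain. Intake stubs reach own y +52
- slide1_top (a point): centre of the flat top of slide 1, at the coil spring end: upright brass cylinder 31 mm diameter. Top raised at the start 93 to 101 mm above the bench; 83 mm when fully home (8 mm above its collar). Its cap (top 8 mm) is sprung: it gives 1 mm per 4.5 N, at most 6.5 mm, and rises again; this point does not follow that. Press anywhere on it
- slide1 (a joint): how far slide 1 has been pushed down, m: -0.004 to 0.004 at the start (raised), 0.014 fully home against its stop; negative is pulled up. Moves straight down, resisted by about 3 N of friction (a little more when fast), no spring: it stays where it is left
- slide2_top (a point): centre of the flat top of slide 2, second from the coil spring end: upright brass cylinder 31 mm diameter. Top raised at the start 93 to 101 mm above the bench; 83 mm when fully home (8 mm above its collar). Its cap (top 8 mm) is sprung: it gives 1 mm per 4.5 N, at most 6.5 mm, and rises again; this point does not follow that. Press anywhere on it
- slide2 (a joint): how far slide 2 has been pushed down, m: -0.004 to 0.004 at the start (raised), 0.014 fully home against its stop; negative is pulled up. Moves straight down, resisted by about 3 N of friction (a little more when fast), no spring: it stays where it is left
- slide3_top (a point): centre of the flat top of slide 3, third from the coil spring end: upright brass cylinder 31 mm diameter. Top raised at the start 93 to 101 mm above the bench; 83 mm when fully home (8 mm above its collar). Its cap (top 8 mm) is sprung: it gives 1 mm per 4.5 N, at most 6.5 mm, and rises again; this point does not follow that. Press anywhere on it
- slide3 (a joint): how far slide 3 has been pushed down, m: -0.004 to 0.004 at the start (raised), 0.014 fully home against its stop; negative is pulled up. Moves straight down, resisted by about 3 N of friction (a little more when fast), no spring: it stays where it is left
- slide4_top (a point): centre of the flat top of slide 4, at the plain end: upright brass cylinder 31 mm diameter. Top raised at the start 93 to 101 mm above the bench; 83 mm when fully home (8 mm above its collar). Its cap (top 8 mm) is sprung: it gives 1 mm per 4.5 N, at most 6.5 mm, and rises again; this point does not follow that. Press anywhere on it
- slide4 (a joint): how far slide 4 has been pushed down, m: -0.004 to 0.004 at the start (raised), 0.014 fully home against its stop; negative is pulled up. Moves straight down, resisted by about 3 N of friction (a little more when fast), no spring: it stays where it is left
- bowl_a: loose grey metal float bowl, open box 56 x 48 x 34 high, near the bank; origin under its centre (mm)
- bowl_b: a second loose float bowl, same as bowl_a, near the bank (mm)
- spare_slide: loose brass slide standing upright on the bench beside the bank: cylinder 31 diameter, 42 high, with a thin needle 36 tall on top (78 overall); not one of the four; origin under its centre (mm)
- jet_tin: loose shallow steel tin 85 x 62 x 18 high with small parts, near the bank; origin under its centre (mm)
- socket: loose steel socket standing upright, 22 diameter, 50 high, near the bank; origin under its centre (mm)
- jet_dish: loose round red plastic dish 112 diameter, 26 high, with brass jets; on the right of the bench; origin under its centre (mm)
- screwdriver: loose black-handled screwdriver lying on the left of the bench, handle towards its own -x; origin under its middle (mm)
Things that resemble listed ones, but are neither listed nor needed, are in the scene too. Of the things that look like the jet_dish, the smallest one is meant.

How it is judged:
By the outcome, as a careful person would: the job done as asked, in the order asked, and still so for the second after the job is handed in, with the robot touching nothing.
It also fails if it takes over 48 s, if anything falls off the work surface, if the arm or the gripper's body presses on something with over 40 N, if the wrist force passes 120 N, or if a joint passes its speed limit or range.

## Robot

A 7-joint arm with a two-finger parallel gripper is mounted at the origin on the work surface. World frame = base frame: x ahead of the robot, y to its left, z up, the work surface at z = 0. Lengths are in m, angles in rad, forces in N, time in s.
With the tool pointing down it reaches from about 0.425 to 0.925 m from the base axis. Payload 6.8 kg.
Tool frame: the origin (TCP) lies at the very end of the fingers, on their centre line; the grasp point (between the pads) lies 19 mm behind it; z points along the fingers, y is the direction in which the jaws open and shut (so a half turn about z gives the same grasp; the last joint's range is limited). The gripper opens to 85 mm and grips with 20 to 120 N. Pads are 22 mm wide; open, the fingers measure 114 mm over their backs; the gripper's body (76 mm by 85 mm) begins 54 mm behind the grasp point. The pads swing forward as they close: fully open they stand 13 mm farther back than shut.
Start: joints at [-1.406, 0.477, 0.022, 1.555, -0.011, 1.109, -0.083], TCP at [0.182, 0.65, 0.231] pointing down, gripper open.
Joint ranges: [-2.96, 2.96], [-0.34, 2.1], [-1.41, 1.46], [0.24, 2.44], [-1.37, 4.51], [0.17, 1.92], [-2.96, 2.96]. Speed limits (rad/s): [2.39, 2.39, 3.14, 3.14, 3.14, 3.14, 3.14].

## Interface

Orientations are given as a 3x3 rotation matrix whose columns are the frame's x, y, z axes.
In Python, from rig import monitor, cams, ctrl gives the robot as it stands. The module is installed in compiled form; this text tells all that it offers.
- The arm moves only by the tool carry_out, never from a script. Its argument "commands" is a list of rows, each a list of 3 entries, a list of its own where there are three numbers: the shift along the world's x, y, z scaled (see below), then the turn, a rotation vector about the world's x, y, z scaled (see below), then the opening, from 0 (shut) to 1 (fully open). A call has 1 to 10 rows; each row shifts and turns the commanded pose from where the row before left it; what a row does not reach is not made up. The controller multiplies each number of a shift by 0.04 m and each number of a turn by 5 degrees. A row lasts 1/12 s, in which the tool goes at most 41.7 mm and 7.16 degrees, less where a joint would pass 70% of its speed; a pose out of reach is approached as far as the arm can. A call with a number of a shift or a turn outside -1 to 1 is refused whole. A call with a gripper value outside its range is refused whole. The fingers move at their own pace and stop on an object; "grip_force" is the grip in N (left out, the last holds). Time passes only in rows, so rows that do not move let the fingers close. It gives the time, the measured TCP pose, the force and the opening at its end, in the units of the state.
- monitor.get_state(): the state, without advancing time (a new reading comes with each control period).
- cams.camera(name): name is "scene" or "side" or "wrist"; returns the picture (420x560x3 uint8, red, green, blue); there is no depth.
- cams.camera_info(name): a dict with "fx", "fy", "cx", "cy" (pixels), "pose" (4x4, takes a point from camera to world coordinates); the wrist camera has in their place "hand_eye" (4x4, takes a point from camera to tool coordinates, whose origin is the TCP and whose axes are the flange's). Camera axes: x right, y up, looking along -z (the intrinsics and any distortion apply to the point x, -y, -z); pixel columns grow to the right and rows downward; lengths in m; the calibration is good to about 2 mm. A picture is of the moment at which its call begins: read the wrist's pose just before it. camera_info takes no time and is no camera call.
- ctrl.sign_off(): hands the job in, once; it reports no verdict.
The state is a dict: "t": time; "q": joint angles; "qd": joint speeds; "effort": joint torques, N m; "ee_pos": TCP position; "tcp_rot": TCP orientation; "contact_force": force on the tool from outside, world axes, zero at the start; "wrist_torque": the same for the moment, N m; "finger_gap": opening from 0.0 (shut) to 1.0 (fully open).
Only numpy, scipy, OpenCV 4.12 (cv2) and the standard library are available. Lean on these libraries where they do the work, as an engineer would, in place of code of your own. Each camera call takes 0.05 s, during which the arm holds its last target.

## Working session

There is one attempt and no reset: what is moved stays moved. The work goes in short steps, Python scripts to look and compute and a tool call to move; the robot and the scene stay as the last step left them, time stands still between calls to the robot, and variables do not carry over. Pictures are saved under pics/ and viewed, and the job is handed in when it is done.

Besides the shell and the picture viewer there is one more tool, called as name(argument=value, ...), one argument or row to a line, values as JSON. carry_out: Moves the arm, as the interface text tells. Its arguments: {"type":"object","properties":{"commands":{"type":"array","items":{"type":"array"}},"grip_force":{"type":"number"}},"required":["commands"]}

```bash
mkdir -p pics
python3 - <<'E'
from rig import monitor,cams,ctrl
import cv2,numpy as np
s=monitor.get_state();print({k:np.round(v,3).tolist() for k,v in s.items()})
for n in("scene","side","wrist"):
    print(n,{k:np.round(v,4).tolist() for k,v in cams.camera_info(n).items()})
    cv2.imwrite(f"pics/{n}0.png",cams.camera(n)[:,:,::-1])
E
```

```text
{'t': 0.0, 'q': [-1.406, 0.478, 0.022, 1.556, -0.012, 1.109, -0.083], 'qd': [-0.0, -0.0, -0.001, 0.0, -0.001, 0.001, 0.001], 'effort': [0.0, -59.646, 1.608, -28.119, 0.012, 0.009, 0.0], 'ee_pos': [0.182, 0.649, 0.23], 'tcp_rot': [[-0.963, 0.269, -0.0], [0.269, 0.963, -0.002], [-0.0, -0.002, -1.0]], 'contact_force': [0.406, 0.584, 0.394], 'wrist_torque': [0.004, 0.005, 0.014], 'finger_gap': 0.999}
scene {'fx': 385.132, 'fy': 385.132, 'cx': 277.7289, 'cy': 213.3715, 'pose': [[-0.7709, -0.4926, 0.4037, 0.9445], [0.6368, -0.5826, 0.5051, 0.5124], [-0.0136, 0.6465, 0.7628, 0.8602], [0.0, 0.0, 0.0, 1.0]]}
side {'fx': 422.6723, 'fy': 422.6723, 'cx': 274.7847, 'cy': 204.7591, 'pose': [[0.8212, 0.3504, -0.4504, -0.0505], [-0.5705, 0.5226, -0.6335, -0.7885], [0.0134, 0.7772, 0.6291, 0.8834], [0.0, 0.0, 0.0, 1.0]]}
wrist {'fx': 298.1969, 'fy': 298.1969, 'cx': 275.9295, 'cy': 210.9428, 'hand_eye': [[0.0003, 0.9505, 0.3108, 0.0802], [1.0, 0.0002, -0.0016, 0.0], [-0.0016, 0.3108, -0.9505, -0.1443], [0.0, 0.0, 0.0, 1.0]]}
```

View pics/scene0.png

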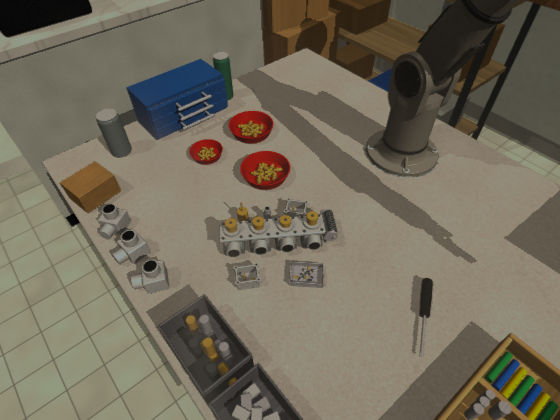

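View pics/side0.png

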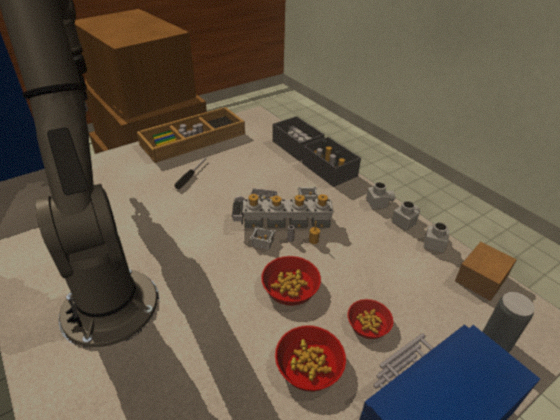

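View pics/wrist0.png

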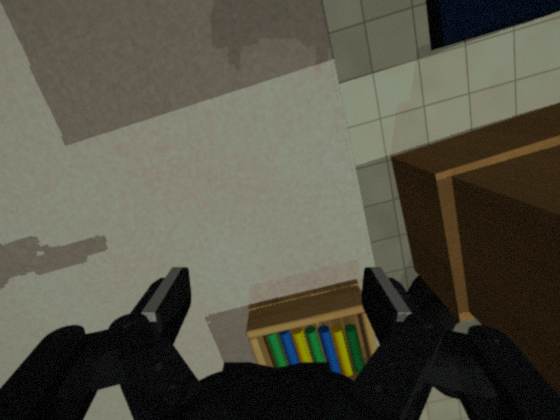

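The scene view shows the bank at (230..325, 215..250) with a dark coil spring at its right end (331,225). In the side view the spring is at the left end (238,207). Next I'll take enlarged crops.

Run:
```python
import cv2
a=cv2.imread("pics/scene0.png")[190:295,205:350];cv2.imwrite("pics/sc.png",cv2.resize(a,None,fx=5.5,fy=5.5,interpolation=cv2.INTER_CUBIC))
a=cv2.imread("pics/side0.png")[180:255,220:345];cv2.imwrite("pics/sd.png",cv2.resize(a,None,fx=6,fy=6,interpolation=cv2.INTER_CUBIC))
```

```text
(no output)
```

View pics/sc.png

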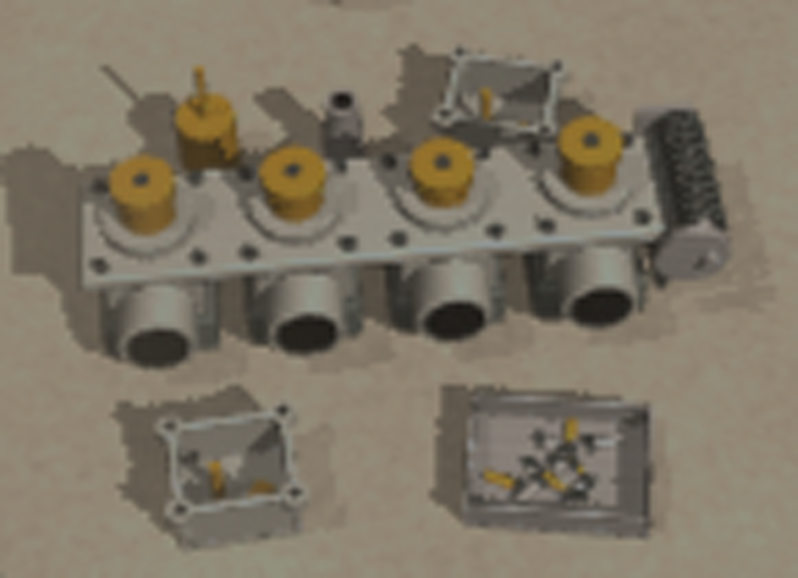

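View pics/sd.png

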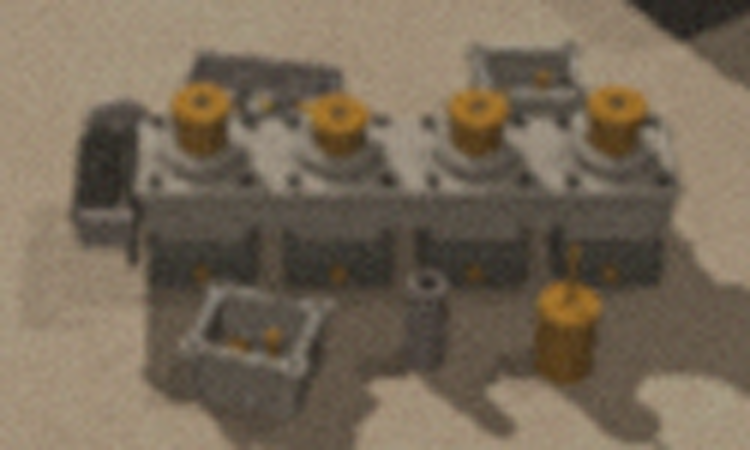

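```bash
cat > h.py <<'E'
import numpy as np
from rig import cams
def ray(info,P,u,v):
    d=np.array([(u-info['cx'])/info['fx'],-(v-info['cy'])/info['fy'],-1]);return P[:3,3],P[:3,:3]@d
def tri(rs):
    A=0;b=0
    for o,d in rs:
        d=d/np.linalg.norm(d);M=np.eye(3)-np.outer(d,d);A=A+M;b=b+M@o
    p=np.linalg.solve(A,b);return p,[np.linalg.norm((np.eye(3)-np.outer(d,d)/(d@d))@(p-o)) for o,d in rs]
def plane(r,z): o,d=r;return o+d*(z-o[2])/d[2]
E
python3 - <<'E'
from h import *
a=cams.camera_info('scene');b=cams.camera_info('side');A=np.array(a['pose']);B=np.array(b['pose'])
f=lambda p,s,x,y:((p[0]+.5)/s-.5+x,(p[1]+.5)/s-.5+y)
S=[(590,139),(442,160),(293,170),(142,180)];D=[(201,102),(339,114),(478,105),(616,105)]
P=[]
for s,d in zip(S,D):
    r=[ray(a,A,*f(s,5.5,205,190)),ray(b,B,*f(d,6,220,180))];p,e=tri(r);P.append(p)
    print(np.round(p,4),np.round(e,4),plane(r[0],.097).round(4),plane(r[1],.097).round(4))
P=np.array(P);print(np.linalg.norm(np.diff(P[:,:2],axis=0),axis=1), np.degrees(np.arctan2(*(P[3]-P[0])[[1,0]])),np.linalg.norm(P[:,:2],axis=1))
E
```

```text
[0.4783 0.0695 0.0997] [0.0003 0.0003] [0.4764 0.068  0.097 ] [0.4804 0.0723 0.097 ]
[0.5357 0.0301 0.0927] [0.0002 0.0002] [0.5378 0.0329 0.097 ] [0.5326 0.0255 0.097 ]
[ 0.5949 -0.0074  0.097 ] [0.0003 0.0003] [ 0.5947 -0.0073  0.097 ] [ 0.5951 -0.0076  0.097 ]
[ 0.6523 -0.0472  0.0979] [0.0001 0.0001] [ 0.6519 -0.0478  0.097 ] [ 0.6532 -0.0464  0.097 ]
[0.0695634  0.07009419 0.06986794] -33.84430149318344 [0.48335442 0.5365111  0.59494141 0.65403567]
```

Candidates for slide 1 in the scene image:
- **Four bank slides:** brass tops at (312,215), (285,219), (258,221) and (231,222).
- **Spare slide:** the one with the needle, at (242,212). It's off the rail, so I exclude it.
- **Brass parts in the tray:** at (210,345), also excluded.

The coil spring is at the (331,225) end, so slide 1 is (312,215), and the crops confirm this. Triangulated spacing is 70 mm and the heights are 93–100 mm, as described. Now I'll move over with the fingers shut and the jaw axis across the row.

carry_out(
  commands=[
    [[0.37,-0.724,0],[0,0,-0.364],0],
    [[0.37,-0.724,0],[0,0,-0.364],0],
    [[0.37,-0.724,0],[0,0,-0.364],0],
    [[0.37,-0.724,0],[0,0,-0.364],0],
    [[0.37,-0.724,0],[0,0,-0.364],0],
    [[0.37,-0.724,0],[0,0,-0.364],0],
    [[0.37,-0.724,0],[0,0,-0.364],0],
    [[0.37,-0.724,0],[0,0,-0.364],0],
    [[0.37,-0.724,0],[0,0,-0.364],0],
    [[0.37,-0.724,0],[0,0,-0.364],0],
  ],
  grip_force=20,
)

```text
t: 0.98
ee_pos: [0.3302, 0.3588, 0.2312]
tcp_rot: [[-0.83, 0.558, -0.0], [0.558, 0.83, -0.0], [0.0, -0.0, -1.0]]
contact_force: [0.3, 0.1, 0.2]
finger_gap: -0.001
```

carry_out(
  commands=[
    [[0.37,-0.724,0],[0,0,0],0],
    [[0.37,-0.724,0],[0,0,0],0],
    [[0.37,-0.724,0],[0,0,0],0],
    [[0.37,-0.724,0],[0,0,0],0],
    [[0.37,-0.724,0],[0,0,0],0],
    [[0.37,-0.724,0],[0,0,0],0],
    [[0.37,-0.724,0],[0,0,0],0],
    [[0.37,-0.724,0],[0,0,0],0],
    [[0.37,-0.724,0],[0,0,0],0],
    [[0,0,0],[0,0,0],0],
  ],
)

```text
t: 1.82
ee_pos: [0.4652, 0.0935, 0.2316]
tcp_rot: [[-0.826, 0.564, 0.002], [0.564, 0.826, -0.002], [-0.003, -0.001, -1.0]]
contact_force: [-0.0, 0.6, 0.4]
finger_gap: -0.003
```

carry_out(
  commands=[
    [[0.16,-0.3,-0.4],[0,0,0],0],
    [[0.16,-0.3,-0.4],[0,0,0],0],
    [[0,0,-0.4],[0,0,0],0],
    [[0,0,-0.4],[0,0,0],0],
    [[0,0,0],[0,0,0],0],
  ],
)

```text
t: 2.23
ee_pos: [0.4738, 0.0753, 0.1647]
tcp_rot: [[-0.83, 0.557, -0.005], [0.557, 0.83, -0.002], [0.003, -0.004, -1.0]]
contact_force: [-1.3, 0.0, -0.7]
finger_gap: 0.001
```

Run:
```python
from h import *
from rig import monitor
import cv2
s=monitor.get_state();np.savez('w1.npz',p=s['ee_pos'],R=s['tcp_rot']);print(np.round(s['ee_pos'],4),s['t'])
cv2.imwrite("pics/w1.png",cams.camera('wrist')[:,:,::-1])
a=cams.camera("side")[150:270,200:360,::-1];cv2.imwrite("pics/sd1.png",cv2.resize(a,None,fx=5,fy=5,interpolation=cv2.INTER_CUBIC))
i=cams.camera_info('wrist');T=np.eye(4);T[:3,:3]=s['tcp_rot'];T[:3,3]=s['ee_pos'];C=T@np.array(i['hand_eye'])
for q in [(.4783,.0695,.0997),(.5357,.0301,.0927),(.5949,-.0074,.097),(.6523,-.0472,.0979)]:
    c=C[:3,:3].T@(np.array(q)-C[:3,3]);print(i['cx']-i['fx']*c[0]/c[2],i['cy']+i['fy']*c[1]/c[2])
```

```text
[0.4738 0.0753 0.1647] 2.2333
272.931859386003 234.76981361249892
272.3875970715894 307.3333741477269
274.59229857849454 375.7804378880014
273.56237785062643 432.23895085334806
```

View pics/w1.png

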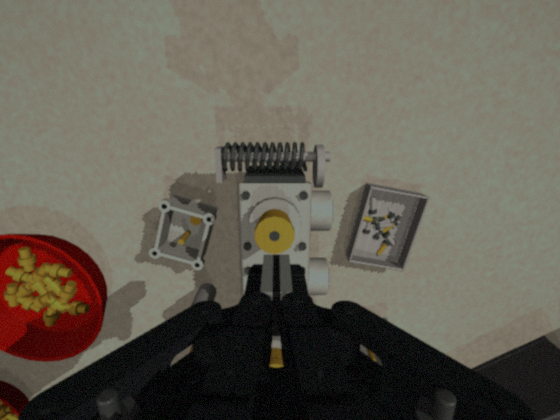

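View pics/sd1.png

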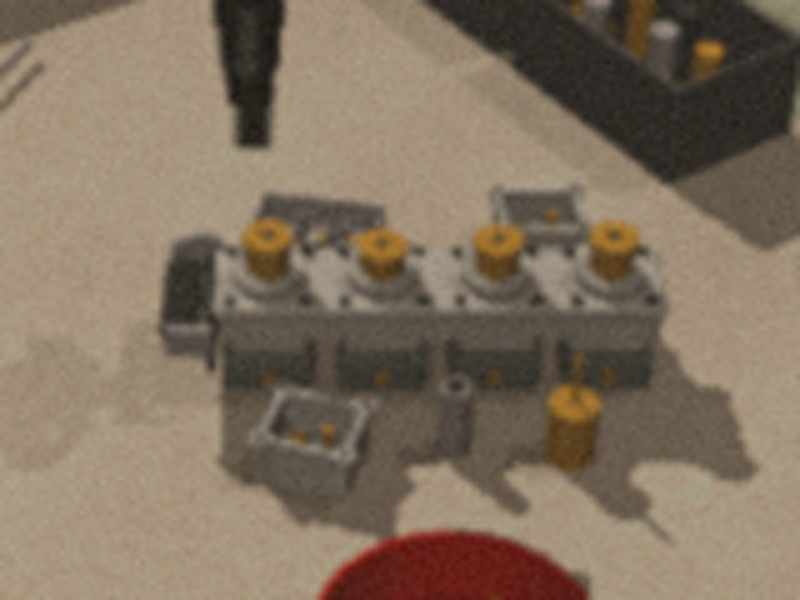

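The wrist picture shows slide 1's top at (274,236). I predicted (273,235), so the measurement holds. Now I'll line up and come down to just above it.

carry_out(
  commands=[
    [[0.06,-0.08,-0.35],[0,0,0],0],
    [[0.06,-0.06,-0.35],[0,0,0],0],
    [[0,0,-0.35],[0,0,0],0],
    [[0,0,-0.35],[0,0,0],0],
    [[0,0,0],[0,0,0],0],
    [[0,0,0],[0,0,0],0],
  ],
)

```text
t: 2.83
ee_pos: [0.4809, 0.0705, 0.112]
tcp_rot: [[-0.831, 0.557, 0.0], [0.557, 0.831, 0.0], [0.0, 0.0, -1.0]]
contact_force: [0.6, -0.2, 0.7]
finger_gap: -0.003
```

carry_out(
  commands=[
    [[-0.065,-0.025,-0.1],[0,0,0],0],
    [[0,0,-0.1],[0,0,0],0],
    [[0,0,-0.1],[0,0,0],0],
    [[0,0,-0.05],[0,0,0],0],
    [[0,0,-0.05],[0,0,0],0],
    [[0,0,-0.05],[0,0,0],0],
    [[0,0,0],[0,0,0],0],
  ],
)

```text
t: 3.42
ee_pos: [0.4784, 0.0694, 0.0932]
tcp_rot: [[-0.831, 0.557, 0.001], [0.557, 0.831, 0.0], [-0.0, 0.0, -1.0]]
contact_force: [1.3, 0.4, 1.6]
finger_gap: -0.001
```

carry_out(
  commands=[
    [[0,0,-0.05],[0,0,0],0],
    [[0,0,-0.05],[0,0,0],0],
    [[0,0,-0.05],[0,0,0],0],
    [[0,0,-0.05],[0,0,0],0],
  ],
)

```text
t: 3.75
ee_pos: [0.4784, 0.0694, 0.0852]
tcp_rot: [[-0.831, 0.557, 0.001], [0.557, 0.831, 0.0], [-0.0, 0.001, -1.0]]
contact_force: [1.0, 0.9, 2.3]
finger_gap: -0.004
```

carry_out(
  commands=[
    [[0,0,-0.05],[0,0,0],0],
    [[0,0,0],[0,0,0],0],
  ],
)

```text
t: 3.92
ee_pos: [0.4782, 0.0693, 0.083]
tcp_rot: [[-0.831, 0.557, 0.0], [0.557, 0.831, -0.0], [-0.0, 0.0, -1.0]]
contact_force: [1.1, 1.2, 2.1]
finger_gap: 0.003
```

carry_out(
  commands=[
    [[0,0,-0.04],[0,0,0],0],
    [[0,0,0],[0,0,0],0],
  ],
)

```text
t: 4.08
ee_pos: [0.4782, 0.0693, 0.0817]
tcp_rot: [[-0.831, 0.557, 0.0], [0.557, 0.831, 0.0], [-0.0, 0.0, -1.0]]
contact_force: [-0.5, 1.6, 5.6]
finger_gap: 0.002
```

carry_out(
  commands=[
    [[0,0,-0.04],[0,0,0],0],
    [[0,0,0],[0,0,0],0],
  ],
)

```text
t: 4.25
ee_pos: [0.4783, 0.0693, 0.0805]
tcp_rot: [[-0.831, 0.557, 0.0], [0.557, 0.831, 0.0], [0.0, 0.0, -1.0]]
contact_force: [-1.2, 0.7, 11.6]
finger_gap: 0.0
```

The force now rises at about 4.5–5 N/mm at the home height, so slide 1 is on its stop. I'll lift straight up and go over to slide 2.

carry_out(
  commands=[
    [[0,0,-0.01],[0,0,0],0],
    [[0,0,0.25],[0,0,0],0],
    [[0,0,0.4],[0,0,0],0],
    [[0,0,0.4],[0,0,0],0],
    [[0.36,-0.245,0],[0,0,0],0],
    [[0.36,-0.245,0],[0,0,0],0],
    [[0.36,-0.245,0],[0,0,0],0],
    [[0.36,-0.25,0],[0,0,0],0],
    [[0,0,0],[0,0,0],0],
    [[0,0,0],[0,0,0],0],
  ],
)

```text
t: 5.08
ee_pos: [0.5351, 0.0289, 0.1214]
tcp_rot: [[-0.83, 0.558, -0.001], [0.558, 0.83, -0.001], [0.001, -0.001, -1.0]]
contact_force: [-1.1, 0.6, 0.3]
finger_gap: 0.001
```

Run:
```python
from h import *
from rig import monitor
import cv2
print(monitor.get_state()['contact_force'])
a=cams.camera("side")[150:270,200:360,::-1];cv2.imwrite("pics/sd2.png",cv2.resize(a,None,fx=5,fy=5,interpolation=cv2.INTER_CUBIC))
```

```text
[-1.12673183  0.62916306  0.28775331]
```

View pics/sd2.png

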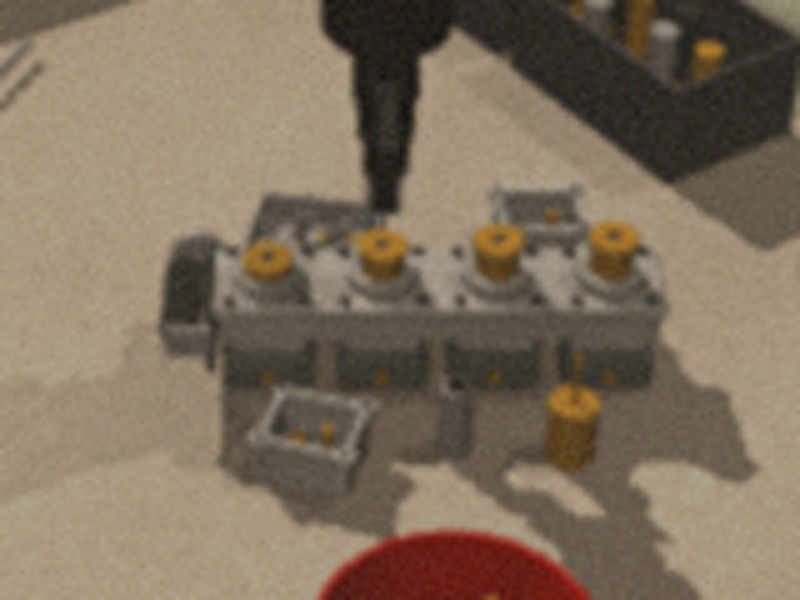

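Slide 1's top has dropped from (268,235) to (268,258), and the others are unchanged. Next I press slide 2.

carry_out(
  commands=[
    [[0.015,0.03,-0.25],[0,0,0],0],
    [[0,0,-0.25],[0,0,0],0],
    [[0,0,-0.1],[0,0,0],0],
    [[0,0,-0.05],[0,0,0],0],
    [[0,0,-0.05],[0,0,0],0],
    [[0,0,-0.05],[0,0,0],0],
    [[0,0,-0.05],[0,0,0],0],
    [[0,0,-0.05],[0,0,0],0],
    [[0,0,-0.05],[0,0,0],0],
    [[0,0,0],[0,0,0],0],
  ],
)

```text
t: 5.97
ee_pos: [0.5362, 0.0311, 0.0855]
tcp_rot: [[-0.831, 0.557, -0.0], [0.557, 0.831, 0.0], [0.0, -0.0, -1.0]]
contact_force: [-0.6, 1.2, 1.9]
finger_gap: 0.003
```

carry_out(
  commands=[
    [[0,0,-0.04],[0,0,0],0],
    [[0,0,-0.04],[0,0,0],0],
    [[0,0,0],[0,0,0],0],
  ],
)

```text
t: 6.22
ee_pos: [0.5364, 0.031, 0.0824]
tcp_rot: [[-0.831, 0.557, 0.0], [0.557, 0.831, 0.0], [-0.0, 0.0, -1.0]]
contact_force: [-1.8, 0.0, 3.0]
finger_gap: 0.003
```

carry_out(
  commands=[
    [[0,0,-0.03],[0,0,0],0],
    [[0,0,-0.02],[0,0,0],0],
    [[0,0,0],[0,0,0],0],
  ],
)

```text
t: 6.47
ee_pos: [0.5365, 0.031, 0.0809]
tcp_rot: [[-0.831, 0.557, 0.0], [0.557, 0.831, 0.0], [-0.0, 0.0, -1.0]]
contact_force: [-4.0, -0.0, 8.9]
finger_gap: -0.001
```

carry_out(
  commands=[
    [[0,0,-0.02],[0,0,0],0],
    [[0,0,0],[0,0,0],0],
  ],
)

```text
t: 6.63
ee_pos: [0.5364, 0.031, 0.0804]
tcp_rot: [[-0.831, 0.557, 0.0], [0.557, 0.831, 0.001], [0.0, 0.001, -1.0]]
contact_force: [-4.6, 0.5, 11.9]
finger_gap: -0.003
```

carry_out(
  commands=[
    [[0,0,0.2],[0,0,0],0],
    [[0,0,0.4],[0,0,0],0],
    [[0,0,0.4],[0,0,0],0],
    [[0.5,-0.335,0],[0,0,0],0],
    [[0.5,-0.335,0],[0,0,0],0],
    [[0.5,-0.335,0],[0,0,0],0],
    [[0.5,-0.335,0],[0,0,0],0],
    [[0.5,-0.335,0],[0,0,0],0],
    [[0.4,-0.27,0],[0,0,0],0],
    [[0,0,0],[0,0,0],0],
  ],
)

```text
t: 7.47
ee_pos: [0.6553, -0.0504, 0.12]
tcp_rot: [[-0.829, 0.559, 0.004], [0.559, 0.829, -0.003], [-0.004, -0.0, -1.0]]
contact_force: [-0.0, -0.7, -0.2]
finger_gap: 0.0
```

Run:
```python
from h import *
from rig import monitor
import cv2
s=monitor.get_state();print(s['contact_force'],s['ee_pos'])
a=cams.camera("side")[150:270,200:360,::-1];cv2.imwrite("pics/sd3.png",cv2.resize(a,None,fx=5,fy=5,interpolation=cv2.INTER_CUBIC))
```

```text
[-0.01019436 -0.74617612 -0.23377173] [ 0.65533957 -0.05037028  0.12001825]
```

View pics/sd3.png

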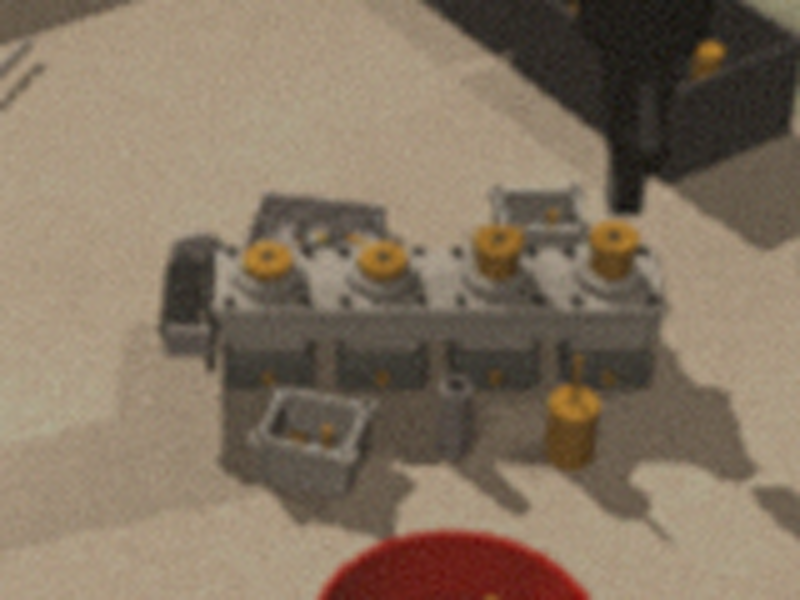

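Slides 1 and 2 are level at (268,258) and (383,258). The arm is over slide 4 but about 4 mm too far, so I'll correct that and then press.

carry_out(
  commands=[
    [[-0.06,0.07,-0.1],[0,0,0],0],
    [[0,0,-0.1],[0,0,0],0],
    [[0,0,0],[0,0,0],0],
  ],
)

```text
t: 7.77
ee_pos: [0.6483, -0.0425, 0.1104]
tcp_rot: [[-0.832, 0.555, -0.002], [0.555, 0.832, 0.001], [0.002, -0.001, -1.0]]
contact_force: [-0.9, -0.4, 0.1]
finger_gap: -0.001
```

carry_out(
  commands=[
    [[0,0,0],[0,0,0],0],
    [[0,0,0],[0,0,0],0],
  ],
)

```text
t: 7.93
ee_pos: [0.6495, -0.0434, 0.1117]
tcp_rot: [[-0.831, 0.556, -0.0], [0.556, 0.831, 0.0], [0.0, 0.0, -1.0]]
contact_force: [0.7, -0.1, -0.0]
finger_gap: -0.001
```

carry_out(
  commands=[
    [[0.07,-0.095,-0.1],[0,0,0],0],
    [[0,0,-0.1],[0,0,0],0],
    [[0,0,-0.1],[0,0,0],0],
    [[0,0,-0.05],[0,0,0],0],
    [[0,0,-0.05],[0,0,0],0],
    [[0,0,-0.05],[0,0,0],0],
    [[0,0,-0.05],[0,0,0],0],
    [[0,0,-0.05],[0,0,0],0],
    [[0,0,-0.05],[0,0,0],0],
    [[0,0,0],[0,0,0],0],
  ],
)

```text
t: 8.77
ee_pos: [0.6527, -0.048, 0.0874]
tcp_rot: [[-0.831, 0.557, 0.0], [0.557, 0.831, -0.0], [-0.0, -0.0, -1.0]]
contact_force: [0.1, -0.6, 2.0]
finger_gap: -0.001
```

carry_out(
  commands=[
    [[0,0,-0.05],[0,0,0],0],
    [[0,0,-0.04],[0,0,0],0],
    [[0,0,0],[0,0,0],0],
  ],
)

```text
t: 9.02
ee_pos: [0.6526, -0.0478, 0.0838]
tcp_rot: [[-0.831, 0.557, -0.0], [0.557, 0.831, -0.0], [0.0, -0.0, -1.0]]
contact_force: [0.2, -1.5, 1.8]
finger_gap: -0.003
```

carry_out(
  commands=[
    [[0,0,-0.04],[0,0,0],0],
    [[0,0,-0.03],[0,0,0],0],
    [[0,0,0],[0,0,0],0],
  ],
)

```text
t: 9.27
ee_pos: [0.6527, -0.0477, 0.0816]
tcp_rot: [[-0.831, 0.557, -0.0], [0.557, 0.831, 0.0], [0.0, 0.0, -1.0]]
contact_force: [-2.0, -1.7, 7.2]
finger_gap: 0.0
```

carry_out(
  commands=[
    [[0,0,-0.02],[0,0,0],0],
    [[0,0,0],[0,0,0],0],
  ],
)

```text
t: 9.43
ee_pos: [0.6527, -0.0478, 0.0811]
tcp_rot: [[-0.831, 0.557, 0.0], [0.557, 0.831, 0.0], [0.0, 0.0, -1.0]]
contact_force: [-1.9, -1.1, 9.5]
finger_gap: 0.004
```

Slide 4 is nearly there. I'll press a touch more, then lift and move back to slide 3.

carry_out(
  commands=[
    [[0,0,-0.02],[0,0,0],0],
    [[0,0,0],[0,0,0],0],
  ],
)

```text
t: 9.6
ee_pos: [0.6527, -0.0478, 0.0806]
tcp_rot: [[-0.831, 0.557, 0.0], [0.557, 0.831, 0.0], [0.0, 0.0, -1.0]]
contact_force: [-3.9, -1.2, 11.2]
finger_gap: 0.002
```

carry_out(
  commands=[
    [[0,0,0.2],[0,0,0],0],
    [[0,0,0.4],[0,0,0],0],
    [[0,0,0.4],[0,0,0],0],
    [[-0.36,0.25,0],[0,0,0],0],
    [[-0.36,0.25,0],[0,0,0],0],
    [[-0.36,0.25,0],[0,0,0],0],
    [[-0.36,0.25,0],[0,0,0],0],
    [[0,0,0],[0,0,0],0],
    [[0,0,0],[0,0,0],0],
    [[0,0,0],[0,0,0],0],
  ],
)

```text
t: 10.43
ee_pos: [0.5955, -0.0076, 0.1197]
tcp_rot: [[-0.831, 0.556, 0.0], [0.556, 0.831, 0.0], [-0.0, 0.0, -1.0]]
contact_force: [0.2, 0.3, 0.0]
finger_gap: -0.003
```

Run:
```python
from h import *
from rig import monitor
import cv2
s=monitor.get_state();print(s['contact_force'],s['ee_pos'])
a=cams.camera("side")[150:270,200:360,::-1];cv2.imwrite("pics/sd4.png",cv2.resize(a,None,fx=5,fy=5,interpolation=cv2.INTER_CUBIC))
```

```text
[0.18491162 0.29152846 0.02261202] [ 0.59547077 -0.00764536  0.11974228]
```

View pics/sd4.png

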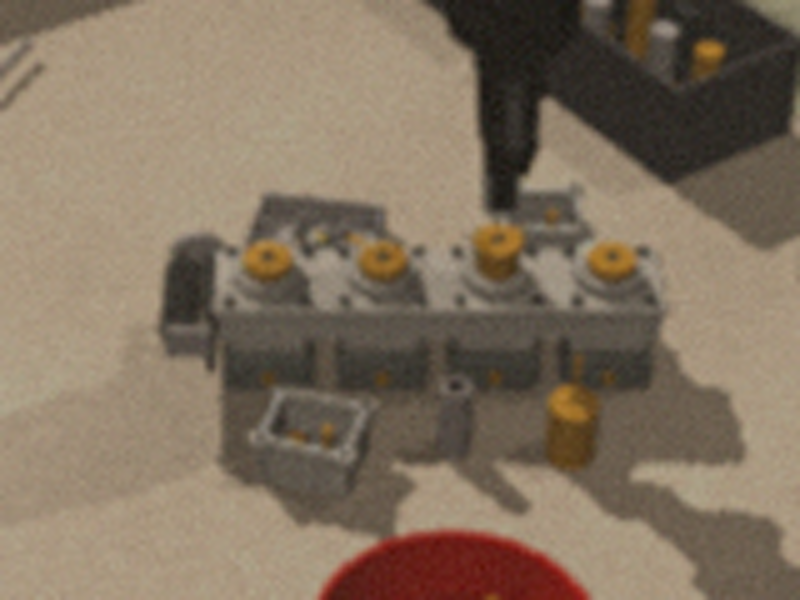

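Slides 1, 2 and 4 are down and level, at rows ≈258. Slide 3 is still raised, with its top at (498,240). Now I press slide 3.

carry_out(
  commands=[
    [[-0.015,0,-0.2],[0,0,0],0],
    [[0,0,-0.2],[0,0,0],0],
    [[0,0,-0.1],[0,0,0],0],
    [[0,0,-0.05],[0,0,0],0],
    [[0,0,-0.05],[0,0,0],0],
    [[0,0,-0.05],[0,0,0],0],
    [[0,0,-0.05],[0,0,0],0],
    [[0,0,-0.05],[0,0,0],0],
    [[0,0,-0.05],[0,0,0],0],
    [[0,0,0],[0,0,0],0],
  ],
)

```text
t: 11.32
ee_pos: [0.5944, -0.008, 0.0875]
tcp_rot: [[-0.831, 0.557, 0.0], [0.557, 0.831, -0.0], [-0.0, -0.0, -1.0]]
contact_force: [-2.1, -1.7, 1.2]
finger_gap: 0.001
```

carry_out(
  commands=[
    [[0,0,-0.05],[0,0,0],0],
    [[0,0,-0.03],[0,0,0],0],
    [[0,0,0],[0,0,0],0],
  ],
)

```text
t: 11.57
ee_pos: [0.5947, -0.0079, 0.0844]
tcp_rot: [[-0.831, 0.557, 0.001], [0.557, 0.831, -0.0], [-0.001, 0.0, -1.0]]
contact_force: [-0.1, -1.1, 2.1]
finger_gap: 0.003
```

carry_out(
  commands=[
    [[0,0,-0.05],[0,0,0],0],
    [[0,0,-0.03],[0,0,0],0],
    [[0,0,0],[0,0,0],0],
  ],
)

```text
t: 11.82
ee_pos: [0.5948, -0.0079, 0.0816]
tcp_rot: [[-0.831, 0.557, 0.001], [0.557, 0.831, 0.0], [-0.001, 0.0, -1.0]]
contact_force: [-2.2, -1.8, 6.7]
finger_gap: -0.005
```

carry_out(
  commands=[
    [[0,0,-0.025],[0,0,0],0],
    [[0,0,0],[0,0,0],0],
  ],
)

```text
t: 11.98
ee_pos: [0.5949, -0.0079, 0.0809]
tcp_rot: [[-0.831, 0.557, 0.001], [0.557, 0.831, 0.0], [-0.001, 0.001, -1.0]]
contact_force: [-1.9, -1.4, 9.9]
finger_gap: -0.001
```

carry_out(
  commands=[
    [[0,0,-0.015],[0,0,0],0],
    [[0,0,0],[0,0,0],0],
  ],
)

```text
t: 12.15
ee_pos: [0.5949, -0.0079, 0.0806]
tcp_rot: [[-0.831, 0.557, 0.001], [0.557, 0.831, 0.0], [-0.0, 0.001, -1.0]]
contact_force: [-3.7, -0.8, 11.6]
finger_gap: -0.002
```

carry_out(
  commands=[
    [[0,0,0.2],[0,0,0],0],
    [[0,0,0.5],[0,0,0],0],
    [[0,0,0.7],[0,0,0],0],
    [[0,0,0.7],[0,0,0],0],
    [[0,0,0.7],[0,0,0],0],
    [[0,0,0.7],[0,0,0],0],
    [[0,0,0],[0,0,0],0],
    [[0,0,0],[0,0,0],0],
    [[0,0,0],[0,0,0],0],
  ],
)

```text
t: 12.9
ee_pos: [0.5941, -0.0073, 0.2191]
tcp_rot: [[-0.831, 0.556, -0.001], [0.556, 0.831, 0.0], [0.001, -0.0, -1.0]]
contact_force: [-1.1, 0.5, -0.9]
finger_gap: 0.003
```

Run:
```python
from h import *
from rig import monitor
import cv2
s=monitor.get_state();print(s['contact_force'],s['ee_pos'])
a=cams.camera("side")[150:270,200:360,::-1];b=cams.camera("scene")[180:300,190:350,::-1]
f=lambda a:cv2.resize(a,None,fx=4,fy=2.5*1.0,interpolation=cv2.INTER_CUBIC)
cv2.imwrite("pics/f5.png",np.vstack([f(a),f(b)]))
```

```text
[-1.11561673  0.54561287 -0.9359527 ] [ 0.59405387 -0.00728834  0.21909754]
```

View pics/f5.png

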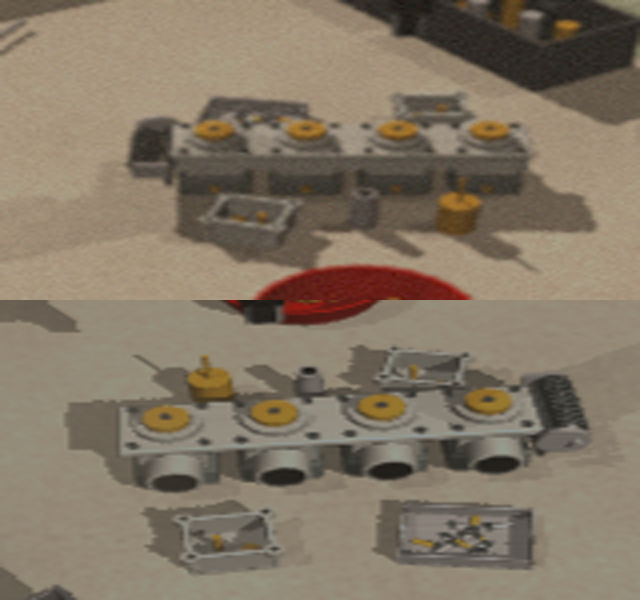

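All four tops are level in both views: side row ≈129, and collinear in the scene view at (165,417) to (490,401). The loose parts haven't moved and the arm is clear, so I'm handing in.

```bash
python3 -c "
from rig import ctrl
print(ctrl.sign_off())"
```

```text
the job is handed in; nothing more can be done
None
```

I pressed all four slides fully home with the closed fingertips, in the order 1, 2, 4, 3 counted from the coil spring end, and handed the job in at about 13 s of the 48 s allowed.

- **Home check:** On each slide the force stayed low while it travelled, then rose steeply at the stop, to about 11–12 N with the fingertip at about 80.5 mm. Allowing for the sprung cap, that puts each top at about 83 mm, which is the home height.
- **Final pictures:** Both fixed cameras show the four tops level, the loose parts near the bank unmoved and the arm clear above the bank.
- **Disagreements:** None of the final checks failed. While the slides travelled, the force read 1–2 N rather than the stated 3 N. Side forces reached about 5 N at full press. On the way to slide 4 the arm had not settled and read about 4 mm off, so I re-centred it before coming down.

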